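Close the pressure filter holder in star order

ROBOT

A 6-joint arm with a two-finger parallel gripper is mounted at the origin on the work surface. World frame = base frame: x ahead of the robot, y to its left, z up, the work surface at z = 0. Lengths are in m, angles in rad, forces in N, time in s.
With the tool pointing down it reaches from about 0.375 to 0.9 m from the base axis. Payload 3.1 kg.
Tool frame: the origin (TCP) lies between the finger pads; the fingertips stand 25 mm ahead of it and the grasp point (between the pads) lies 6 mm ahead of it; z points along the fingers, y is the line along which they close (so a half turn about z gives the same grasp; the last joint's range is limited). The gripper opens to 87 mm and grips with 3 to 60 N. Pads are 19 mm wide; open, the fingers measure 117 mm over their backs; the gripper's body (75 mm by 190 mm) begins 51 mm behind the grasp point.
Start: joints at [1.075, 0.527, 1.433, -0, 1.181, -0.178], TCP at [0.195, 0.594, 0.248] pointing down, gripper open.
Joint ranges: [-3.08, 3.08], [-0.75, 2.2], [0.22, 2.44], [-1.43, 4.57], [0, 2.65], [-2.85, 2.85]. Speed limits (rad/s): [2.79, 2.79, 3.14, 3.14, 3.14, 3.14].

INTERFACE

Orientations are given as a rotation vector (axis times angle).
In Python, from rig import sense, get_image, camera_params, close_job, regions_of, tip_of gives the robot as it stands.
- The arm moves only by the shell command python3 -m inch 'ROWS' [FORCE]. ROWS is JSON, a list of rows, each a list of 7 numbers: the closure, from -1 (fully open) to 1 (shut), then the shift along the tool's x, y, z in cm, then the turn, a rotation vector about the tool's x, y, z in degrees. A call has 1 to 10 rows; each row is the pose to reach, as a shift and turn from the pose commanded when the call began, along the tool's axes at that moment; what a row does not reach only later rows make up. A row lasts 1/8 s, in which the tool goes at most 62.5 mm and 10.7 degrees, less where a joint would pass 70% of its speed; a pose out of reach is approached as far as the arm can. A call with a gripper value outside its range is refused whole. The fingers move at their own pace and stop on an object; FORCE is the grip in N (left out, the last holds). Time passes only in rows, so rows that repeat a pose let the fingers close. It gives the time, the measured TCP pose, the force, the opening and the grip force at its end, in the units of the state.
- sense(): the state, without advancing time (a new reading comes with each control period).
- get_image(name): name is "scene" or "top"; returns the picture (400x640x3 uint8, blue, green, red); there is no depth.
- camera_params(name): a dict with "intrinsics" (3x3 intrinsics, pixels), "rvec" (rotation vector, rad) and "tvec" (3), from world to camera coordinates, as OpenCV has them. Camera axes: x right, y down, z forward; pixel columns grow to the right and rows downward; lengths in m; the calibration is good to about 2 mm. A picture is of the moment at which its call begins. camera_params takes no time and is no camera call.
- close_job(): hands the job in; it is judged then, once.
Trained networks look in the newest picture that a camera, given by its name, has taken for a name from the list of things; names that differ only in an ending like _2 or _b are one class to them, and where a whole thing is asked for, a point or a joint stands for the part that bears it (a point fixed in the world has none). Each returns a list of dicts, best first, with "p" (0 to 1); they miss things now and then, are a little off and sometimes report something else, mostly with a low value. They report only what shows in the picture. A call takes as long as a camera call. They do not tell look-alikes from the thing itself.
- regions_of(name, camera): "mask" (400x640 bool, what is visible of it) and "bbox" ([centre column, centre row, width, height] in pixels, round what is visible of it).
- tip_of(name, camera): "uv" ([column, row] in pixels: a listed point, or the origin of a listed thing).
The state is a dict: "time_s": time; "q": joint angles; "dq": joint speeds; "tau": joint torques, N m; "eef_pos": TCP position; "ee_rot": TCP orientation; "wrist_force": force on the tool from outside, world axes, zero at the start; "wrist_torque": the same for the moment, N m; "grip_width": finger opening in m; "finger_force": force on a finger pad.
Only numpy, scipy, OpenCV 4.12 (cv2) and the standard library are available. Lean on these libraries where they do the work, as an engineer would, in place of code of your own. Each camera call takes 0.05 s, during which the arm holds its last target. There are 200 camera calls.

TASK

Close the filter holder by tightening its four blue cover knobs in star order (one, then the one opposite, then the other two, which also face each other), in two passes: first nip every knob lightly snug by feel, then go round again in star order and bring each to fully hand-tight. Do not make any knob tight before all four are snug, do not over-tighten and crush the filter, and leave the other things on the bench alone.

Things in the scene. Friction and masses are not known exactly. Their poses are not given: they have to be found in the camera images.
- holder: steel pressure filter holder, fixed to the bench: a round body, diameter 196 mm, on three feet, with slim steel posts round its rim (tops 88 mm above the bench). Origin: its centre at bench level; z up, x towards the forked posts that hold the cover's ear.
- cover: loose steel cover, a disc of diameter 180 mm and 12 mm thick lying on the holder's springy gasket, its underside 80 mm and its upper face 92 mm above the bench. A steel port (diameter 14 to 20 mm) stands 28 mm above its upper face at the centre. Origin: centre of the underside.
- clamp_a: clamp a: steel pressing foot (34 mm disc) under blue knob a, at (+51, +51) mm in the holder's x, y. They go a, b, c, d clockwise from above: a faces c, b faces d. Origin: on the knob's axis, 95 mm up (fixed; the foot's own height is not measured). Moment felt on knob a after a turn: free 0.38 N m, snug 0.5, hand-tight 0.7 (0.67 to 0.74); over 0.8 crushes the filter.
- knob_a_grip (a point): On the axis of knob a, 126 mm above the bench: ribbed blue cylinder, 50 mm across, from 23 mm below to 11 mm above this point, of fixed height. Grip it with 40 N or more. Clockwise from above tightens, 7 mm of foot travel per rad. A soft coupling takes up 0.3 rad first; the foot then crosses an unknown 0.3 to 3.4 mm, then the moment rises 0.42 N m per rad. Either pass takes under 1.4 rad.
- clamp_b: clamp b: steel pressing foot (34 mm disc) under blue knob b, at (+51, -51) mm in the holder's x, y. They go a, b, c, d clockwise from above: a faces c, b faces d. Origin: on the knob's axis, 95 mm up (fixed; the foot's own height is not measured). Moment felt on knob b after a turn: free 0.38 N m, snug 0.5, hand-tight 0.7 (0.67 to 0.74); over 0.8 crushes the filter.
- knob_b_grip (a point): On the axis of knob b, 126 mm above the bench: ribbed blue cylinder, 50 mm across, from 23 mm below to 11 mm above this point, of fixed height. Grip it with 40 N or more. Clockwise from above tightens, 7 mm of foot travel per rad. A soft coupling takes up 0.3 rad first; the foot then crosses an unknown 0.3 to 3.4 mm, then the moment rises 0.42 N m per rad. Either pass takes under 1.4 rad.
- clamp_c: clamp c: steel pressing foot (34 mm disc) under blue knob c, at (-51, -51) mm in the holder's x, y. They go a, b, c, d clockwise from above: a faces c, b faces d. Origin: on the knob's axis, 95 mm up (fixed; the foot's own height is not measured). Moment felt on knob c after a turn: free 0.38 N m, snug 0.5, hand-tight 0.7 (0.67 to 0.74); over 0.8 crushes the filter.
- knob_c_grip (a point): On the axis of knob c, 126 mm above the bench: ribbed blue cylinder, 50 mm across, from 23 mm below to 11 mm above this point, of fixed height. Grip it with 40 N or more. Clockwise from above tightens, 7 mm of foot travel per rad. A soft coupling takes up 0.3 rad first; the foot then crosses an unknown 0.3 to 3.4 mm, then the moment rises 0.42 N m per rad. Either pass takes under 1.4 rad.
- clamp_d: clamp d: steel pressing foot (34 mm disc) under blue knob d, at (-51, +51) mm in the holder's x, y. They go a, b, c, d clockwise from above: a faces c, b faces d. Origin: on the knob's axis, 95 mm up (fixed; the foot's own height is not measured). Moment felt on knob d after a turn: free 0.38 N m, snug 0.5, hand-tight 0.7 (0.67 to 0.74); over 0.8 crushes the filter.
- knob_d_grip (a point): On the axis of knob d, 126 mm above the bench: ribbed blue cylinder, 50 mm across, from 23 mm below to 11 mm above this point, of fixed height. Grip it with 40 N or more. Clockwise from above tightens, 7 mm of foot travel per rad. A soft coupling takes up 0.3 rad first; the foot then crosses an unknown 0.3 to 3.4 mm, then the moment rises 0.42 N m per rad. Either pass takes under 1.4 rad.
- tube_rack: white plastic tube rack, 110 x 210 mm, with blue-capped tubes, 107 mm tall; a bystander. Origin: centre of its underside.
- wash_bottle: white bottle, diameter 68 mm, 170 mm tall; a bystander. Origin: centre of its underside.
- amber_bottle: amber bottle, diameter 80 mm, 160 mm tall; a bystander. Origin: centre of its underside.
- beaker: glass beaker, diameter 72 mm, 90 mm tall; a bystander. Origin: centre of its underside.
- spare_gasket: black rubber ring, diameter 90 mm, 6 mm thick; a bystander. Origin: centre of its underside.
- spare_knob: spare blue knob standing upright, diameter 50 mm, 54 mm tall with its stud; not part of the job; a bystander. Origin: centre of its underside.
- dish: shallow glass dish, diameter 90 mm, 16 mm tall; a bystander. Origin: centre of its underside.
- spatula: spatula 180 mm long lying flat; a bystander. Origin: centre of its underside.
Things that resemble listed ones, but are neither listed nor needed, are in the scene too. Leave any green or red look-alike of the holder alone. Of the things shaped like the cover, the steel one is meant.

How it is judged:
On the way:
1. all four knobs are snug (each foot presses the cover with more than 4 N) and none is tight yet (under 30 N) (contact force between clamp_a and cover between 4 and 30 N and contact force between clamp_b and cover between 4 and 30 N and contact force between clamp_c and cover between 4 and 30 N and contact force between clamp_d and cover between 4 and 30 N), for 0.2 s.
At the end, for the whole second after the job is handed in: Each of the four feet presses the cover with 26 to 54 N, and the cover lies level within 0.012 rad and at rest in the holder (contact force between clamp_a and cover between 26 and 54 N and contact force between clamp_b and cover between 26 and 54 N and contact force between clamp_c and cover between 26 and 54 N and contact force between clamp_d and cover between 26 and 54 N and angle between cover's own z axis and vertical below 0.012 rad and linear speed of cover below 0.02 m/s); the robot touches nothing.
It fails at once if a knob was over-tightened and crushed the filter (more than 62 N under its foot) (contact force between any of clamp_a, clamp_b, clamp_c, clamp_d and cover above 62 N).
It fails at once if a knob was made tight (over 30 N under its foot) while another was not yet snug ((contact force between clamp_a and cover above 30 N and contact force between any of clamp_b, clamp_c, clamp_d and cover below 2.5 N) or (contact force between clamp_b and cover above 30 N and contact force between any of clamp_a, clamp_c, clamp_d and cover below 2.5 N) or (contact force between clamp_c and cover above 30 N and contact force between any of clamp_a, clamp_b, clamp_d and cover below 2.5 N) or (contact force between clamp_d and cover above 30 N and contact force between any of clamp_a, clamp_b, clamp_c and cover below 2.5 N)).
It fails at once if first pass not in star order: two neighbouring knobs nipped while both of their opposites were still loose ((contact force between each of clamp_a, clamp_b and cover above 7 N and contact force between each of clamp_c, clamp_d and cover below 2.5 N) or (contact force between each of clamp_b, clamp_c and cover above 7 N and contact force between each of clamp_d, clamp_a and cover below 2.5 N) or (contact force between each of clamp_c, clamp_d and cover above 7 N and contact force between each of clamp_a, clamp_b and cover below 2.5 N) or (contact force between each of clamp_d, clamp_a and cover above 7 N and contact force between each of clamp_b, clamp_c and cover below 2.5 N)).
It fails at once if second pass not in star order: two neighbouring knobs tight while neither of their opposites was ((contact force between each of clamp_a, clamp_b and cover above 31 N and contact force between each of clamp_c, clamp_d and cover below 24 N) or (contact force between each of clamp_b, clamp_c and cover above 31 N and contact force between each of clamp_d, clamp_a and cover below 24 N) or (contact force between each of clamp_c, clamp_d and cover above 31 N and contact force between each of clamp_a, clamp_b and cover below 24 N) or (contact force between each of clamp_d, clamp_a and cover above 31 N and contact force between each of clamp_b, clamp_c and cover below 24 N)).
It fails at once if a bystander was moved by more than 30 mm or knocked over (distance of any of tube_rack, wash_bottle, amber_bottle, beaker, spare_gasket, spare_knob, dish, spatula from where it was at the start of the episode above 0.03 m or angle between any of tube_rack, wash_bottle, amber_bottle, beaker, spare_gasket, spare_knob, dish's own z axis and vertical above 0.5 rad).
It also fails if it takes over 72 s, if anything falls off the work surface, if the arm or the gripper's body presses on something with over 40 N, if the wrist force passes 120 N, or if a joint passes its speed limit or range.

## Working session

There is one attempt and no reset: what is moved stays moved. The work goes in short steps, Python scripts to look and compute and a shell command to move; the robot and the scene stay as the last step left them, time stands still between calls to the robot, and variables do not carry over. Pictures are saved under pics/ and viewed, at most 10 in all, crops included, and the job is handed in when it is done.

```bash
mkdir -p pics; ls
python3 - <<'E'
from rig import *
import cv2
for c in("top","scene"):
    cv2.imwrite(f"pics/{c}0.png",get_image(c))
    p=camera_params(c);print(c,p)
    for n in("holder","cover","clamp_a","knob_a_grip"):
        for r in tip_of(n,c)[:6]: print(n,r["uv"],round(r["p"],2))
s=sense();print(s)
E
```

```text
pics
top {'intrinsics': array([[488.0516495 ,   0.        , 320.94791567],
       [  0.        , 488.0516495 , 200.95516538],
       [  0.        ,   0.        ,   1.        ]]), 'rvec': array([ 2.16484834, -2.19454518,  0.06219861]), 'tvec': array([-0.00706153,  0.51524042,  1.43641671])}
holder [317.7, 185.3] 0.94
holder [380.8, 273.4] 0.89
holder [244.2, 260.2] 0.87
holder [327.9, 204.7] 0.48
cover [180.3, 304.5] 0.8
cover [316.7, 188.1] 0.72
clamp_a [318.4, 187.6] 0.55
knob_a_grip [372.5, 246.9] 0.93
knob_a_grip [230.6, 237.2] 0.88
knob_a_grip [306.0, 163.1] 0.77
scene {'intrinsics': array([[379.1611869 ,   0.        , 321.12083599],
       [  0.        , 379.1611869 , 195.40486115],
       [  0.        ,   0.        ,   1.        ]]), 'rvec': array([ 1.73383649,  2.06577445, -0.62639627]), 'tvec': array([ 0.09907328, -0.35840808,  1.47833233])}
holder [394.1, 180.6] 0.7
holder [283.9, 157.0] 0.65
holder [318.1, 223.4] 0.57
cover [454.5, 159.4] 0.8
cover [320.9, 212.7] 0.78
cover [383.8, 304.2] 0.55
cover [174.5, 221.4] 0.47
knob_a_grip [280.3, 148.5] 0.95
knob_a_grip [411.6, 175.6] 0.95
knob_a_grip [328.7, 223.6] 0.82
knob_a_grip [384.2, 302.3] 0.58
{'time_s': 0.5, 'q': array([ 1.07551870e+00,  5.27541987e-01,  1.43274970e+00,  2.21321575e-05,
        1.18137452e+00, -1.78488161e-01]), 'dq': array([ 0.00150116, -0.00043388, -0.00229927,  0.00107697, -0.000304  ,
        0.00108795]), 'tau': array([-8.07624965e-04, -4.39603615e+01, -1.76789975e+01,  6.33840146e-02,
        5.15626534e-02, -3.15377838e-05]), 'eef_pos': array([0.19463765, 0.59387629, 0.24750672]), 'ee_rot': array([-4.95539738e-01, -3.10222027e+00,  9.84018697e-05]), 'wrist_force': array([ 0.11369738, -0.14344725,  0.31278394]), 'wrist_torque': array([ 0.00707319, -0.00674407,  0.07366965]), 'finger_force': 0.0, 'grip_width': 0.08672924543953492}
```

View pics/top0.png

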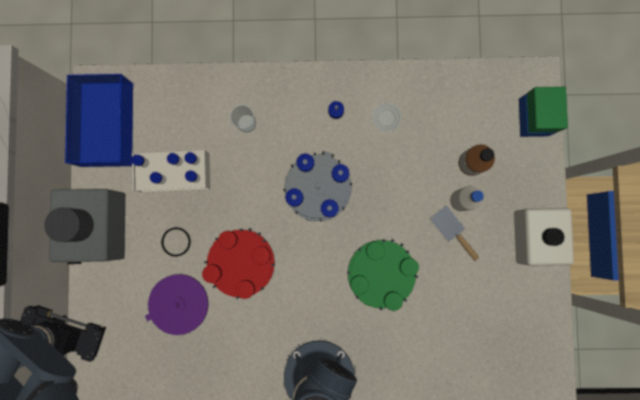

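View pics/scene0.png

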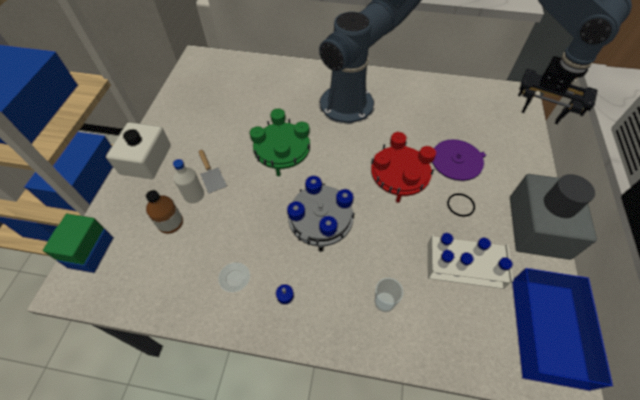

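The top view shows the steel holder at about (318,187), with blue knobs near (305,162), (340,173), (330,208) and (294,198). The scene view shows the same holder at (320,212). The red and green holders are look-alikes. Next I'll fit the pose from the blue knobs in both pictures.

```bash
cat > fit.py <<'E'
import cv2,numpy as np
from rig import *
from scipy.optimize import least_squares
def hulls(cam,img,seeds):
    h=cv2.cvtColor(img,cv2.COLOR_BGR2HSV)
    m=cv2.inRange(h,(105,140,40),(130,255,255))
    n,l,st,ce=cv2.connectedComponentsWithStats(m)
    out=[]
    for s in seeds:
        i=min((k for k in range(1,n) if st[k,4]>40),key=lambda k:np.hypot(*(ce[k]-s)))
        c=np.argwhere(l==i)[:,::-1].astype(np.float32)
        b=cv2.boundingRect(c.astype(np.int32));out.append((b[0]+b[2]/2-.5,b[1]+b[3]/2-.5)); print(cam,s,np.round(out[-1],1),b[2:])
    return np.array(out)
a=np.linspace(0,2*np.pi,40)
def model(cam,x,y):
    P=camera_params(cam)
    r=np.concatenate([np.c_[x+.025*np.cos(a),y+.025*np.sin(a),0*a+z] for z in(.103,.137)])
    p=cv2.projectPoints(r,P["rvec"],P["tvec"],P["intrinsics"],None)[0][:,0]
    return (p.max(0)+p.min(0))/2
def knobs(p,k=4):
    t=p[2]+np.pi/4-np.arange(4)*np.pi/2
    return np.c_[p[0]+.0721*np.cos(t),p[1]+.0721*np.sin(t)]
E
python3 - <<'E'
from fit import *
from scipy.spatial.transform import Rotation as R
S={"top":[(305,162),(340,173),(330,208),(294,198)],"scene":[(328,226),(296,211),(313,185),(345,198)]}
H={c:hulls(c,cv2.imread(f"pics/{c}0.png"),S[c]) for c in S}
res=lambda p:np.concatenate([(np.array([model(c,*k) for k in knobs(p)])-H[c]).ravel() for c in H])
for y0 in (np.arange(4)*np.pi/2):
    f=least_squares(res,[.54,0,y0]);print(f.cost,f.x)
    if f.cost<200: print(np.round(knobs(f.x),4),np.round(res(f.x),1))
s=sense();print(R.from_rotvec(s["ee_rot"]).as_matrix().round(3))
# sequence index tests
E
```

```text
top (305, 162) [305. 162.] (17, 17)
top (340, 173) [340.  172.5] (17, 18)
top (330, 208) [329. 208.] (17, 17)
top (294, 198) [294. 197.] (17, 17)
scene (328, 226) [328.  225.5] (17, 20)
scene (296, 211) [295.5 211. ] (16, 19)
scene (313, 185) [313.5 184.5] (16, 18)
scene (345, 198) [344.5 198.5] (16, 18)
0.7271017139852523 [ 0.5518206  -0.00509644 -0.31681649]
[[ 0.6161  0.0275]
 [ 0.5844 -0.0694]
 [ 0.4875 -0.0377]
 [ 0.5193  0.0592]] [-0.   0.3  0.2  0.6  0.1  0.1 -0.1  0.2  0.   0.6  0.2  0.1 -0.3  0.5
  0.   0.2]
0.7271017139852904 [ 0.5518206  -0.00509644 -0.31681649]
[[ 0.6161  0.0275]
 [ 0.5844 -0.0694]
 [ 0.4875 -0.0377]
 [ 0.5193  0.0592]] [-0.   0.3  0.2  0.6  0.1  0.1 -0.1  0.2  0.   0.6  0.2  0.1 -0.3  0.5
  0.   0.2]
0.7271017139852606 [ 5.51820603e-01 -5.09643560e-03  5.96636881e+00]
[[ 0.6161  0.0275]
 [ 0.5844 -0.0694]
 [ 0.4875 -0.0377]
 [ 0.5193  0.0592]] [-0.   0.3  0.2  0.6  0.1  0.1 -0.1  0.2  0.   0.6  0.2  0.1 -0.3  0.5
  0.   0.2]
0.727101713985309 [ 5.51820603e-01 -5.09643560e-03  5.96636881e+00]
[[ 0.6161  0.0275]
 [ 0.5844 -0.0694]
 [ 0.4875 -0.0377]
 [ 0.5193  0.0592]] [-0.   0.3  0.2  0.6  0.1  0.1 -0.1  0.2  0.   0.6  0.2  0.1 -0.3  0.5
  0.   0.2]
[[-0.95   0.312 -0.   ]
 [ 0.312  0.95  -0.   ]
 [ 0.    -0.    -1.   ]]
```

The fit is good, within 0.6 px. The knobs are at K1 (0.616,0.028), K2 (0.584,-0.069), K3 (0.488,-0.038) and K4 (0.519,0.059). The order will be K1, K3, K2, K4. First I'll move above K1.

```bash
cat > st.py <<'E'
import numpy as np
from rig import sense
from scipy.spatial.transform import Rotation as R
s=sense();M=R.from_rotvec(s["ee_rot"]).as_matrix()
print("t",round(s["time_s"],2),"q1,q6",s["q"][[0,5]].round(3),"p",s["eef_pos"].round(4),"F",s["wrist_force"].round(1),"T",s["wrist_torque"].round(3),"w",round(s["grip_width"],4),"ff",round(s["finger_force"],1),"yaw",round(float(np.degrees(np.arctan2(M[1,1],M[0,1]))),1))
K={1:(.6161,.0275),3:(.4875,-.0377),2:(.5844,-.0694),4:(.5193,.0592)}
print({k:(100*M.T@(np.array([*v,.132])-s["eef_pos"])).round(2).tolist() for k,v in K.items()})
E
python3 -m inch '[[-0.6,-57.7,-40.7,5.5,0,0,0],[-0.6,-57.7,-40.7,5.5,0,0,0],[-0.6,-57.7,-40.7,5.5,0,0,0],[-0.6,-57.7,-40.7,5.5,0,0,0],[-0.6,-57.7,-40.7,5.5,0,0,0],[-0.6,-57.7,-40.7,5.5,0,0,0],[-0.6,-57.7,-40.7,5.5,0,0,0],[-0.6,-57.7,-40.7,5.5,0,0,0],[-0.6,-57.7,-40.7,5.5,0,0,0],[-0.6,-57.7,-40.7,5.5,0,0,0]]' 45; python3 st.py
```

```text
time_s: 1.75
eef_pos: [0.5679, 0.0921, 0.1991]
ee_rot: [0.496, 3.101, 0.001]
wrist_force: [1.2, 1.4, 0.2]
grip_width: 0.0698
finger_force: 0.0
t 1.75 q1,q6 [-0.033 -1.287] p [0.5679 0.0921 0.1991] F [1.2 1.4 0.2] T [ 0.039 -0.028 -0.03 ] w 0.0698 ff 0.0 yaw 71.8
{1: [-6.59, -4.64, 6.71], 3: [3.59, -14.85, 6.7], 2: [-6.6, -14.84, 6.71], 4: [3.59, -4.65, 6.7]}
```

```bash
python3 -m inch '[[-0.6,-6,-4,1,0,0,0],[-0.6,-6,-4,1,0,0,0],[-0.6,-6,-4,1,0,0,0],[-0.6,-6,-4,1,0,0,0]]'; python3 st.py
```

```text
time_s: 2.25
eef_pos: [0.6099, 0.0387, 0.1891]
ee_rot: [-0.493, -3.101, -0.001]
wrist_force: [-0.3, 0.7, 0.5]
grip_width: 0.0696
finger_force: 0.0
t 2.25 q1,q6 [-0.119 -1.375] p [0.6099 0.0387 0.1891] F [-0.3  0.7  0.5] T [ 0.015  0.013 -0.019] w 0.0696 ff 0.0 yaw 71.9
{1: [-0.95, -0.88, 5.71], 3: [9.26, -11.07, 5.72], 2: [-0.94, -11.07, 5.7], 4: [9.24, -0.87, 5.72]}
```

```bash
python3 -m inch '[[-0.6,-0.95,-0.85,0,0,0,0],[-0.6,-0.95,-0.85,0,0,0,0],[-0.6,-0.95,-0.85,0,0,0,0]]'; python3 st.py
```

```text
time_s: 2.62
eef_pos: [0.6175, 0.0265, 0.1892]
ee_rot: [0.495, 3.102, 0.0]
wrist_force: [-0.9, 0.0, 0.5]
grip_width: 0.0697
finger_force: 0.0
t 2.62 q1,q6 [-0.138 -1.392] p [0.6175 0.0265 0.1892] F [-0.9  0.   0.5] T [-0.006  0.014 -0.027] w 0.0697 ff 0.0 yaw 71.9
{1: [0.16, 0.05, 5.72], 3: [10.35, -10.15, 5.72], 2: [0.15, -10.15, 5.72], 4: [10.34, 0.05, 5.72]}
```

```bash
python3 -m inch '[[-0.6,0.1,0.05,5.7,0,0,0],[-0.6,0.1,0.05,5.7,0,0,0],[0.3,0.1,0.05,5.7,0,0,0],[0.3,0.1,0.05,5.7,0,0,0],[0.3,0.1,0.05,5.7,0,0,0],[0.3,0.1,0.05,5.7,0,0,0]]' 50; python3 st.py
```

```text
time_s: 3.38
eef_pos: [0.6179, 0.0269, 0.1339]
ee_rot: [0.495, 3.099, 0.0]
wrist_force: [0.1, -0.3, 5.5]
grip_width: 0.0488
finger_force: 50.0
t 3.38 q1,q6 [-0.137 -1.391] p [0.6179 0.0269 0.1339] F [ 0.1 -0.3  5.5] T [ 0.038  0.127 -0.   ] w 0.0488 ff 50.0 yaw 71.8
{1: [0.19, -0.0, 0.19], 3: [10.38, -10.2, 0.15], 2: [0.19, -10.2, 0.18], 4: [10.38, -0.0, 0.16]}
```

```bash
python3 -m inch '[[0.3,0,0,0,0,0,10],[0.3,0,0,0,0,0,20],[0.3,0,0,0,0,0,30],[0.3,0,0,0,0,0,30],[0.3,0,0,0,0,0,30]]'; python3 st.py;python3 -m inch '[[0.3,0,0,0,0,0,5],[0.3,0,0,0,0,0,5]]'; python3 st.py
```

```text
time_s: 4.0
eef_pos: [0.6172, 0.0258, 0.1339]
ee_rot: [1.277, 2.867, -0.003]
wrist_force: [-2.1, -2.6, 7.3]
grip_width: 0.0492
finger_force: 50.0
t 4.0 q1,q6 [-0.138 -0.869] p [0.6172 0.0258 0.1339] F [-2.1 -2.6  7.3] T [-0.556  0.348  0.355] w 0.0492 ff 50.0 yaw 42.0
{1: [0.2, 0.03, 0.19], 3: [3.96, -13.89, 0.18], 2: [-4.88, -8.81, 0.21], 4: [9.03, -5.05, 0.16]}
time_s: 4.25
eef_pos: [0.617, 0.0257, 0.1339]
ee_rot: [1.401, 2.809, -0.004]
wrist_force: [-1.0, -3.8, 7.7]
grip_width: 0.0491
finger_force: 50.0
t 4.25 q1,q6 [-0.138 -0.781] p [0.617  0.0257 0.1339] F [-1.  -3.8  7.7] T [-0.656  0.41   0.429] w 0.0491 ff 50.0 yaw 37.0
{1: [0.2, 0.03, 0.19], 3: [2.73, -14.16, 0.19], 2: [-5.63, -8.33, 0.21], 4: [8.56, -5.79, 0.16]}
```

```bash
python3 -m inch '[[0.3,0,0,0,0,0,5],[0.3,0,0,0,0,0,5]]' |head -1; python3 st.py;python3 -m inch '[[0.3,0,0,0,0,0,0]]'|head -1; python3 st.py
```

```text
time_s: 4.5
t 4.5 q1,q6 [-0.138 -0.694] p [0.6169 0.0256 0.1339] F [-3.4 -4.6  7.8] T [-0.698  0.472  0.403] w 0.0493 ff 50.0 yaw 32.0
{1: [0.21, 0.04, 0.19], 3: [1.49, -14.33, 0.2], 2: [-6.33, -7.79, 0.22], 4: [8.02, -6.5, 0.17]}
time_s: 4.62
t 4.62 q1,q6 [-0.138 -0.694] p [0.6169 0.0256 0.1339] F [-2.1 -3.3  7.2] T [-0.727  0.458  0.411] w 0.0494 ff 50.0 yaw 32.0
{1: [0.2, 0.04, 0.19], 3: [1.49, -14.33, 0.2], 2: [-6.33, -7.79, 0.22], 4: [8.02, -6.49, 0.17]}
```

```bash
cat > tq.py <<'E'
from rig import *
import numpy as np
v=[sense()]
for i in range(3): get_image("top"); v.append(sense())
z=[s["wrist_torque"][2] for s in v];print("t",round(v[-1]["time_s"],2),"q6",round(v[-1]["q"][5],3),"Tz",np.round(z,3),"mean",round(np.mean(z),3),"ff",round(v[-1]["finger_force"],1))
E
python3 -m inch '[[0.3,0,0,0,0,0,6],[0.3,0,0,0,0,0,6]]' |head -1; python3 tq.py;python3 -m inch '[[0.3,0,0,0,0,0,6],[0.3,0,0,0,0,0,6]]'|head -1; python3 tq.py
```

```text
time_s: 4.88
t 5.03 q6 -0.59 Tz [0.437 0.44  0.482 0.425] mean 0.446 ff 50.0
time_s: 5.28
t 5.42 q6 -0.485 Tz [0.472 0.485 0.455 0.501] mean 0.478 ff 50.0
```

```bash
python3 -m inch '[[0.3,0,0,0,0,0,3],[0.3,0,0,0,0,0,3]]' |head -1; python3 tq.py; python3 -m inch '[[-0.6,0,0,0,0,0,3],[-0.6,0,0,0,0,0,3],[-0.6,0,0,0,0,0,3],[-0.6,0,0,-5,0,0,3],[-0.6,0,0,-5,0,0,3]]'|head -1; python3 st.py
```

```text
time_s: 5.68
t 5.83 q6 -0.433 Tz [0.486 0.509 0.508 0.524] mean 0.507 ff 50.0
time_s: 6.45
t 6.45 q1,q6 [-0.137 -0.379] p [0.6196 0.0268 0.1856] F [-0.7  0.2 -0.3] T [-0.024  0.014 -0.038] w 0.0693 ff 0.0 yaw 13.9
{1: [0.16, -0.36, 5.36], 3: [-3.08, -14.41, 5.26], 2: [-8.48, -5.77, 5.34], 4: [5.57, -9.0, 5.28]}
```

```bash
python3 -m inch '[[-0.6,-3.1,-14.4,0,0,0,-10],[-0.6,-3.1,-14.4,0,0,0,-20],[-0.6,-3.1,-14.4,0,0,0,-30],[-0.6,-3.1,-14.4,0,0,0,-40],[-0.6,-3.1,-14.4,0,0,0,-50],[-0.6,-3.1,-14.4,0,0,0,-58],[-0.6,-3.1,-14.4,0,0,0,-58]]' |head -1;  python3 st.py
```

```text
time_s: 7.32
t 7.33 q1,q6 [-0.308 -1.561] p [ 0.484  -0.0374  0.1815] F [-1. -0.  0.] T [0.004 0.015 0.013] w 0.0698 ff 0.0 yaw 71.8
{1: [-10.52, 10.3, 4.94], 3: [-0.35, 0.08, 4.95], 2: [-10.54, 0.1, 4.94], 4: [-0.34, 10.28, 4.95]}
```

```bash
python3 -m inch '[[-0.6,-0.3,0.1,1,0,0,0],[-0.6,-0.3,0.1,4.9,0,0,0],[-0.6,-0.3,0.1,4.9,0,0,0],[0.3,-0.3,0.1,4.9,0,0,0],[0.3,-0.3,0.1,4.9,0,0,0],[0.3,-0.3,0.1,4.9,0,0,0],[0.3,-0.3,0.1,4.9,0,0,0]]'|head -1;  python3 st.py; python3 -m inch '[[0.3,0,0,0,0,0,10],[0.3,0,0,0,0,0,20],[0.3,0,0,0,0,0,30],[0.3,0,0,0,0,0,35],[0.3,0,0,0,0,0,35]]'|head -1; python3 tq.py
```

```text
time_s: 8.2
t 8.2 q1,q6 [-0.306 -1.56 ] p [ 0.4881 -0.0378  0.134 ] F [ 0.2 -1.2  3.7] T [-0.102  0.049 -0.017] w 0.0491 ff 50.0 yaw 71.9
{1: [-10.13, 10.19, 0.22], 3: [0.06, -0.01, 0.2], 2: [-10.13, -0.01, 0.22], 4: [0.06, 10.18, 0.2]}
time_s: 8.82
t 8.97 q6 -0.95 Tz [0.439 0.402 0.388 0.438] mean 0.417 ff 50.0
```

```bash
python3 -m inch '[[0.3,0,0,0,0,0,6],[0.3,0,0,0,0,0,6]]' |head -1; python3 tq.py;python3 -m inch '[[0.3,0,0,0,0,0,4],[0.3,0,0,0,0,0,4]]'|head -1; python3 tq.py
```

```text
time_s: 9.22
t 9.38 q6 -0.845 Tz [0.382 0.362 0.441 0.467] mean 0.413 ff 50.0
time_s: 9.62
t 9.78 q6 -0.776 Tz [0.45  0.455 0.4   0.41 ] mean 0.429 ff 50.0
```

```bash
python3 -m inch '[[0.3,0,0,0,0,0,6],[0.3,0,0,0,0,0,6]]' |head -1; python3 tq.py;python3 -m inch '[[0.3,0,0,0,0,0,5],[0.3,0,0,0,0,0,5]]'|head -1; python3 tq.py
```

```text
time_s: 10.02
t 10.18 q6 -0.671 Tz [0.486 0.476 0.52  0.46 ] mean 0.486 ff 50.0
time_s: 10.42
t 10.57 q6 -0.584 Tz [0.536 0.553 0.494 0.559] mean 0.535 ff 50.0
```

```bash
python3 -m inch '[[-0.6,0,0,0,0,0,0],[-0.6,0,0,0,0,0,0],[-0.6,0,0,0,0,0,0],[-0.6,0,0,-5,0,0,0],[-0.6,0,0,-5,0,0,0]]'|head -1; python3 st.py
```

```text
time_s: 11.2
t 11.2 q1,q6 [-0.305 -0.582] p [ 0.4898 -0.038   0.1855] F [-0.2 -0.3 -0.4] T [-0.053  0.032 -0.019] w 0.0693 ff 0.0 yaw 15.9
{1: [2.87, 13.91, 5.43], 3: [0.11, -0.24, 5.35], 2: [-5.58, 8.21, 5.42], 4: [8.57, 5.46, 5.35]}
```

```bash
python3 -m inch '[[-0.6,-5.6,8.2,0,0,0,-10],[-0.6,-5.6,8.2,0,0,0,-20],[-0.6,-5.6,8.2,0,0,0,-30],[-0.6,-5.6,8.2,0,0,0,-40],[-0.6,-5.6,8.2,0,0,0,-50],[-0.6,-5.6,8.2,0,0,0,-56],[-0.6,-5.6,8.2,0,0,0,-56],[-0.6,-5.6,8.2,0,0,0,-56]]' |head -1;  python3 st.py
```

```text
time_s: 12.2
t 12.2 q1,q6 [-0.309 -1.561] p [ 0.5814 -0.0688  0.1824] F [0.  0.7 0.7] T [-0.033  0.021 -0.005] w 0.0693 ff 0.0 yaw 71.8
{1: [-0.29, 10.23, 5.04], 3: [9.88, 0.02, 5.05], 2: [-0.31, 0.04, 5.04], 4: [9.89, 10.22, 5.05]}
```

```bash
python3 -m inch '[[-0.6,-0.3,0,1,0,0,0],[-0.6,-0.3,0,5,0,0,0],[-0.6,-0.3,0,5,0,0,0],[0.3,-0.3,0,5,0,0,0],[0.3,-0.3,0,5,0,0,0],[0.3,-0.3,0,5,0,0,0],[0.3,-0.3,0,5,0,0,0]]'|head -1;  python3 st.py; python3 -m inch '[[0.3,0,0,0,0,0,10],[0.3,0,0,0,0,0,20],[0.3,0,0,0,0,0,30],[0.3,0,0,0,0,0,35],[0.3,0,0,0,0,0,35]]'|head -1; python3 tq.py
```

```text
time_s: 13.08
t 13.07 q1,q6 [-0.308 -1.563] p [ 0.5855 -0.0697  0.1343] F [0.5 2.5 4.5] T [ 0.368 -0.065 -0.022] w 0.0487 ff 50.0 yaw 71.8
{1: [0.12, 10.19, 0.23], 3: [10.31, -0.01, 0.2], 2: [0.11, -0.0, 0.23], 4: [10.31, 10.19, 0.21]}
time_s: 13.7
t 13.85 q6 -0.953 Tz [0.404 0.367 0.48  0.445] mean 0.424 ff 50.0
```

```bash
python3 -m inch '[[0.3,0,0,0,0,0,4],[0.3,0,0,0,0,0,4]]' |head -1; python3 tq.py
```

```text
time_s: 14.1
t 14.25 q6 -0.883 Tz [0.422 0.411 0.424 0.389] mean 0.411 ff 50.0
```

```bash
python3 -m inch '[[0.3,0,0,0,0,0,6],[0.3,0,0,0,0,0,6]]' |head -1; python3 tq.py;python3 -m inch '[[0.3,0,0,0,0,0,5],[0.3,0,0,0,0,0,5]]'|head -1; python3 tq.py
```

```text
time_s: 14.5
t 14.65 q6 -0.779 Tz [0.361 0.378 0.362 0.407] mean 0.377 ff 50.0
time_s: 14.9
t 15.05 q6 -0.692 Tz [0.443 0.424 0.35  0.425] mean 0.411 ff 50.0
```

```bash
python3 -m inch '[[0.3,0,0,0,0,0,6],[0.3,0,0,0,0,0,6]]' |head -1; python3 tq.py;python3 -m inch '[[0.3,0,0,0,0,0,4],[0.3,0,0,0,0,0,4]]'|head -1; python3 tq.py
```

```text
time_s: 15.3
t 15.45 q6 -0.587 Tz [0.427 0.483 0.451 0.464] mean 0.456 ff 50.0
time_s: 15.7
t 15.85 q6 -0.517 Tz [0.537 0.492 0.526 0.503] mean 0.514 ff 50.0
```

```bash
python3 -m inch '[[-0.6,0,0,0,0,0,0],[-0.6,0,0,0,0,0,0],[-0.6,0,0,0,0,0,0],[-0.6,0,0,-5,0,0,0],[-0.6,0,0,-5,0,0,0]]'|head -1; python3 st.py
```

```text
time_s: 16.48
t 16.48 q1,q6 [-0.309 -0.515] p [ 0.5872 -0.0706  0.1863] F [ 0.  -1.3 -0.3] T [-0.054  0.013  0.032] w 0.0693 ff 0.0 yaw 11.9
{1: [9.03, 4.81, 5.43], 3: [5.29, -9.12, 5.34], 2: [0.2, -0.28, 5.43], 4: [14.12, -4.02, 5.35]}
```

```bash
python3 -m inch '[[-0.6,14.1,-4,0,0,0,-10],[-0.6,14.1,-4,0,0,0,-20],[-0.6,14.1,-4,0,0,0,-30],[-0.6,14.1,-4,0,0,0,-40],[-0.6,14.1,-4,0,0,0,-50],[-0.6,14.1,-4,0,0,0,-60],[-0.6,14.1,-4,0,0,0,-60],[-0.6,14.1,-4,0,0,0,-60]]' |head -1;  python3 st.py
```

```text
time_s: 17.48
t 17.48 q1,q6 [-0.1   -1.351] p [0.5162 0.0599 0.1826] F [-0.5 -0.5 -0.2] T [0.007 0.011 0.005] w 0.0698 ff 0.0 yaw 71.7
{1: [-10.51, 0.06, 5.05], 3: [-0.34, -10.16, 5.06], 2: [-10.54, -10.13, 5.05], 4: [-0.32, 0.04, 5.06]}
```

```bash
python3 -m inch '[[-0.6,-0.3,0,1,0,0,0],[-0.6,-0.3,0,5,0,0,0],[-0.6,-0.3,0,5,0,0,0],[0.3,-0.3,0,5,0,0,0],[0.3,-0.3,0,5,0,0,0],[0.3,-0.3,0,5,0,0,0],[0.3,-0.3,0,5,0,0,0]]'|head -1;  python3 st.py; python3 -m inch '[[0.3,0,0,0,0,0,10],[0.3,0,0,0,0,0,20],[0.3,0,0,0,0,0,30],[0.3,0,0,0,0,0,35],[0.3,0,0,0,0,0,35]]'|head -1; python3 tq.py
```

```text
time_s: 18.35
t 18.35 q1,q6 [-0.101 -1.355] p [0.52   0.0589 0.134 ] F [0.3 0.  3.3] T [0.035 0.033 0.027] w 0.0488 ff 50.0 yaw 71.8
{1: [-10.1, 0.01, 0.23], 3: [0.08, -10.19, 0.2], 2: [-10.11, -10.18, 0.22], 4: [0.08, 0.01, 0.2]}
time_s: 18.98
t 19.12 q6 -0.746 Tz [0.473 0.542 0.466 0.481] mean 0.49 ff 50.0
```

```bash
python3 -m inch '[[0.3,0,0,0,0,0,3],[0.3,0,0,0,0,0,3]]' |head -1; python3 tq.py
```

```text
time_s: 19.38
t 19.52 q6 -0.693 Tz [0.499 0.485 0.504 0.458] mean 0.487 ff 50.0
```

```bash
python3 -m inch '[[0.3,0,0,0,0,0,3],[0.3,0,0,0,0,0,3]]' |head -1; python3 tq.py; python3 -m inch '[[-0.6,0,0,0,0,0,0],[-0.6,0,0,0,0,0,0],[-0.6,0,0,0,0,0,0],[-0.6,0,0,-5,0,0,0],[-0.6,0,0,-5,0,0,0]]'|head -1; python3 st.py
```

```text
time_s: 19.77
t 19.93 q6 -0.641 Tz [0.525 0.48  0.444 0.551] mean 0.5 ff 50.0
time_s: 20.55
t 20.55 q1,q6 [-0.101 -0.639] p [0.5218 0.0588 0.1858] F [ 1.  -0.3 -0.1] T [-0.039  0.023 -0.022] w 0.0692 ff 0.0 yaw 30.9
{1: [-7.5, 6.46, 5.45], 3: [-6.51, -7.93, 5.36], 2: [-14.2, -1.23, 5.43], 4: [0.18, -0.23, 5.38]}
```

```bash
python3 -m inch '[[-0.6,-7.5,6.4,0,0,0,-10],[-0.6,-7.5,6.4,0,0,0,-20],[-0.6,-7.5,6.4,0,0,0,-30],[-0.6,-7.5,6.4,0,0,0,-41],[-0.6,-7.5,6.4,0,0,0,-41],[-0.6,-7.5,6.4,0,0,0,-41]]' |head -1;  python3 st.py
```

```text
time_s: 21.3
t 21.3 q1,q6 [-0.137 -1.389] p [0.6123 0.0275 0.1825] F [-0.8  0.3  0.2] T [ 0.024 -0.003  0.002] w 0.0695 ff 0.0 yaw 71.7
{1: [-0.36, 0.12, 5.05], 3: [9.8, -10.11, 5.06], 2: [-0.39, -10.07, 5.05], 4: [9.82, 0.09, 5.06]}
```

```bash
python3 -m inch '[[-0.6,-0.4,0.1,1,0,0,0],[-0.6,-0.4,0.1,5,0,0,0],[-0.6,-0.4,0.1,5,0,0,0],[0.3,-0.4,0.1,5,0,0,0],[0.3,-0.4,0.1,5,0,0,0],[0.3,-0.4,0.1,5,0,0,0],[0.3,-0.4,0.1,5,0,0,0]]'|head -1;  python3 st.py; python3 -m inch '[[0.3,0,0,0,0,0,10],[0.3,0,0,0,0,0,20],[0.3,0,0,0,0,0,25],[0.3,0,0,0,0,0,25]]'|head -1; python3 tq.py
```

```text
time_s: 22.18
t 22.18 q1,q6 [-0.137 -1.391] p [0.6177 0.027  0.1343] F [ 0.4 -0.3  4.5] T [0.089 0.012 0.029] w 0.049 ff 50.0 yaw 71.8
{1: [0.16, -0.0, 0.23], 3: [10.35, -10.2, 0.2], 2: [0.16, -10.2, 0.22], 4: [10.35, -0.0, 0.2]}
time_s: 22.68
t 22.82 q6 -0.957 Tz [0.547 0.536 0.527 0.545] mean 0.539 ff 50.0
```

```bash
python3 -m inch '[[0.3,0,0,0,0,0,10],[0.3,0,0,0,0,0,15],[0.3,0,0,0,0,0,15]]' |head -1; python3 tq.py
```

```text
time_s: 23.2
t 23.35 q6 -0.696 Tz [0.704 0.683 0.664 0.692] mean 0.686 ff 50.0
```

```bash
python3 -m inch '[[0.3,0,0,0,0,0,1.5],[0.3,0,0,0,0,0,1.5]]' |head -1; python3 tq.py; python3 -m inch '[[-0.6,0,0,0,0,0,1.5],[-0.6,0,0,0,0,0,0],[-0.6,0,0,0,0,0,0],[-0.6,0,0,-5,0,0,0],[-0.6,0,0,-5,0,0,0]]'|head -1; python3 st.py
```

```text
time_s: 23.6
t 23.75 q6 -0.67 Tz [0.713 0.684 0.65  0.667] mean 0.678 ff 50.0
time_s: 24.38
t 24.38 q1,q6 [-0.137 -0.667] p [0.6196 0.0269 0.1865] F [-0.5 -0.  -0.4] T [-0.058  0.064  0.029] w 0.0696 ff 0.0 yaw 30.4
{1: [0.25, -0.31, 5.45], 3: [1.13, -14.71, 5.35], 2: [-6.5, -7.95, 5.43], 4: [7.88, -7.06, 5.37]}
```

```bash
python3 -m inch '[[-0.6,0.9,-14.8,0,0,0,-10],[-0.6,0.9,-14.8,0,0,0,-20],[-0.6,0.9,-14.8,0,0,0,-30],[-0.6,0.9,-14.8,0,0,0,-41],[-0.6,0.9,-14.8,0,0,0,-41],[-0.6,0.9,-14.8,0,0,0,-41]]' |head -1;  python3 st.py
```

```text
time_s: 25.12
t 25.12 q1,q6 [-0.312 -1.555] p [ 0.4847 -0.0398  0.1827] F [ 0.9 -0.9 -0.9] T [-0.014 -0.005 -0.042] w 0.0696 ff 0.0 yaw 71.2
{1: [-10.28, 10.6, 5.07], 3: [-0.2, 0.29, 5.07], 2: [-10.39, 0.41, 5.07], 4: [-0.09, 10.49, 5.07]}
```

```bash
python3 -m inch '[[-0.6,-0.2,0.2,1,0,0,0],[-0.6,-0.2,0.2,5,0,0,0],[-0.6,-0.2,0.2,5,0,0,0],[0.3,-0.2,0.2,5,0,0,0],[0.3,-0.2,0.2,5,0,0,0],[0.3,-0.2,0.2,5,0,0,0],[0.3,-0.2,0.2,5,0,0,0]]'|head -1;  python3 st.py; python3 -m inch '[[0.3,0,0,0,0,0,10],[0.3,0,0,0,0,0,20],[0.3,0,0,0,0,0,30],[0.3,0,0,0,0,0,30]]'|head -1; python3 tq.py
```

```text
time_s: 26.0
t 26.0 q1,q6 [-0.308 -1.554] p [ 0.4881 -0.0381  0.1341] F [2.3 5.3 4.5] T [ 0.854 -0.292  0.019] w 0.049 ff 50.0 yaw 71.3
{1: [-10.02, 10.32, 0.26], 3: [0.07, 0.02, 0.21], 2: [-10.12, 0.12, 0.24], 4: [0.17, 10.22, 0.23]}
time_s: 26.5
t 26.65 q6 -1.032 Tz [0.506 0.636 0.609 0.661] mean 0.603 ff 50.0
```

```bash
python3 -m inch '[[0.3,0,0,0,0,0,6],[0.3,0,0,0,0,0,6],[0.3,0,0,0,0,0,6]]' |head -1; python3 tq.py
```

```text
time_s: 27.02
t 27.18 q6 -0.928 Tz [0.697 0.658 0.637 0.639] mean 0.658 ff 50.0
```

```bash
python3 -m inch '[[0.3,0,0,0,0,0,5],[0.3,0,0,0,0,0,5],[0.3,0,0,0,0,0,5]]' |head -1; python3 tq.py;  python3 -m inch '[[-0.6,0,0,0,0,0,5],[-0.6,0,0,0,0,0,5],[-0.6,0,0,0,0,0,5],[-0.6,0,0,-5,0,0,5],[-0.6,0,0,-5,0,0,5]]' >/dev/null & wait; python3 st.py
```

```text
time_s: 27.55
t 27.7 q6 -0.84 Tz [0.703 0.677 0.744 0.711] mean 0.709 ff 50.0
t 28.32 q1,q6 [-0.309 -0.752] p [ 0.4893 -0.0395  0.1856] F [-0.1  0.1 -0.6] T [-0.056 -0.039  0.057] w 0.0694 ff 0.0 yaw 25.4
{1: [0.64, 14.3, 5.43], 3: [0.27, -0.11, 5.36], 2: [-6.75, 7.28, 5.43], 4: [7.65, 6.92, 5.36]}
```

```bash
python3 -m inch '[[-0.6,-6.9,7.3,0,0,0,-10],[-0.6,-6.9,7.3,0,0,0,-20],[-0.6,-6.9,7.3,0,0,0,-30],[-0.6,-6.9,7.3,0,0,0,-40],[-0.6,-6.9,7.3,0,0,0,-46],[-0.6,-6.9,7.3,0,0,0,-46],[-0.6,-6.9,7.3,0,0,0,-46]]' |head -1;  python3 st.py
```

```text
time_s: 29.2
t 29.2 q1,q6 [-0.31  -1.554] p [ 0.5822 -0.0698  0.1824] F [ 0.5 -0.2 -0.3] T [-0.014  0.004 -0.024] w 0.0696 ff 0.0 yaw 71.3
{1: [-0.09, 10.3, 5.04], 3: [10.0, -0.0, 5.05], 2: [-0.2, 0.11, 5.04], 4: [10.1, 10.2, 5.05]}
```

```bash
python3 -m inch '[[-0.6,-0.2,0.1,1,0,0,0],[-0.6,-0.2,0.1,5,0,0,0],[-0.6,-0.2,0.1,5,0,0,0],[0.3,-0.2,0.1,5,0,0,0],[0.3,-0.2,0.1,5,0,0,0],[0.3,-0.2,0.1,5,0,0,0],[0.3,-0.2,0.1,5,0,0,0]]'|head -1;  python3 st.py; python3 -m inch '[[0.3,0,0,0,0,0,10],[0.3,0,0,0,0,0,20],[0.3,0,0,0,0,0,30],[0.3,0,0,0,0,0,30]]'|head -1; python3 tq.py
```

```text
time_s: 30.08
t 30.07 q1,q6 [-0.308 -1.553] p [ 0.5856 -0.0697  0.1342] F [-0.3  0.8  3.7] T [ 0.043 -0.036 -0.024] w 0.049 ff 50.0 yaw 71.3
{1: [0.22, 10.18, 0.22], 3: [10.32, -0.11, 0.2], 2: [0.12, -0.01, 0.22], 4: [10.4, 10.09, 0.2]}
time_s: 30.58
t 30.73 q6 -1.033 Tz [0.521 0.542 0.55  0.542] mean 0.539 ff 50.0
```

```bash
python3 -m inch '[[0.3,0,0,0,0,0,10],[0.3,0,0,0,0,0,15],[0.3,0,0,0,0,0,15]]' |head -1; python3 tq.py
```

```text
time_s: 31.1
t 31.25 q6 -0.772 Tz [0.697 0.683 0.732 0.731] mean 0.711 ff 50.0
```

```bash
python3 -m inch '[[-0.6,0,0,0,0,0,0],[-0.6,0,0,0,0,0,0],[-0.6,0,0,0,0,0,0],[-0.6,0,0,-5,0,0,0],[-0.6,0,0,-5,0,0,0]]' |head -1; python3 st.py
```

```text
time_s: 31.88
t 31.88 q1,q6 [-0.308 -0.768] p [ 0.5874 -0.0701  0.1863] F [-0.3 -0.6  0.9] T [-0.051 -0.006 -0.01 ] w 0.0694 ff 0.0 yaw 26.4
{1: [7.5, 6.87, 5.43], 3: [7.37, -7.55, 5.34], 2: [0.22, -0.27, 5.42], 4: [14.64, -0.4, 5.35]}
```

```bash
python3 -m inch '[[-0.6,14.4,-0.4,0,0,0,-10],[-0.6,14.4,-0.4,0,0,0,-20],[-0.6,14.4,-0.4,0,0,0,-30],[-0.6,14.4,-0.4,0,0,0,-40],[-0.6,14.4,-0.4,0,0,0,-45],[-0.6,14.4,-0.4,0,0,0,-45],[-0.6,14.4,-0.4,0,0,0,-45]]' |head -1;  python3 st.py
```

```text
time_s: 32.75
t 32.75 q1,q6 [-0.104 -1.348] p [0.5171 0.0578 0.1826] F [-0.3 -0.1 -0.6] T [-0.013  0.014 -0.003] w 0.0694 ff 0.0 yaw 71.3
{1: [-10.35, 0.31, 5.05], 3: [-0.27, -9.99, 5.06], 2: [-10.46, -9.88, 5.05], 4: [-0.17, 0.21, 5.06]}
```

```bash
python3 -m inch '[[-0.6,-0.2,0.2,1,0,0,0],[-0.6,-0.2,0.2,5,0,0,0],[-0.6,-0.2,0.2,5,0,0,0],[0.3,-0.2,0.2,5,0,0,0],[0.3,-0.2,0.2,5,0,0,0],[0.3,-0.2,0.2,5,0,0,0],[0.3,-0.2,0.2,5,0,0,0]]'|head -1;  python3 st.py; python3 -m inch '[[0.3,0,0,0,0,0,10],[0.3,0,0,0,0,0,20],[0.3,0,0,0,0,0,30],[0.3,0,0,0,0,0,30]]'|head -1; python3 tq.py
```

```text
time_s: 33.62
t 33.62 q1,q6 [-0.101 -1.346] p [0.5205 0.0588 0.1341] F [-0.9 -1.2  4.6] T [-0.119  0.045  0.013] w 0.0491 ff 50.0 yaw 71.4
{1: [-10.06, 0.09, 0.23], 3: [0.04, -10.2, 0.21], 2: [-10.15, -10.1, 0.23], 4: [0.13, 0.0, 0.21]}
time_s: 34.12
t 34.27 q6 -0.824 Tz [0.563 0.566 0.578 0.589] mean 0.574 ff 50.0
```

```bash
python3 -m inch '[[0.3,0,0,0,0,0,10],[0.3,0,0,0,0,0,13],[0.3,0,0,0,0,0,13]]' |head -1; python3 tq.py
```

```text
time_s: 34.65
t 34.8 q6 -0.598 Tz [0.697 0.664 0.66  0.671] mean 0.673 ff 50.0
```

```bash
python3 -m inch '[[0.3,0,0,0,0,0,3],[0.3,0,0,0,0,0,3],[0.3,0,0,0,0,0,3]]' |head -1; python3 tq.py; python3 -m inch '[[-0.6,0,0,0,0,0,0],[-0.6,0,0,0,0,0,0],[-0.6,0,0,0,0,0,0],[-0.6,0,0,-5,0,0,0],[-0.6,0,0,-5,0,0,0]]' |head -1; python3 st.py
```

```text
time_s: 35.17
t 35.33 q6 -0.546 Tz [0.755 0.699 0.749 0.695] mean 0.725 ff 50.0
time_s: 35.95
t 35.95 q1,q6 [-0.1   -0.543] p [0.5224 0.059  0.1858] F [ 0.4  0.1 -0. ] T [-0.076 -0.031 -0.011] w 0.0692 ff 0.0 yaw 25.4
{1: [-6.85, 7.08, 5.45], 3: [-7.23, -7.33, 5.36], 2: [-14.24, 0.07, 5.43], 4: [0.16, -0.31, 5.38]}
```

All four knobs are at about 0.7 N m. K1 was tightened first and may have relaxed since, so I'll recheck it by feel.

```bash
python3 -m inch '[[-0.6,-7,6.8,0,0,0,-10],[-0.6,-7,6.8,0,0,0,-20],[-0.6,-7,6.8,0,0,0,-30],[-0.6,-7,6.8,0,0,0,-30],[-0.6,-7,6.8,0,0,0,-30]]' |head -1;  python3 st.py
```

```text
time_s: 36.58
t 36.58 q1,q6 [-0.142 -1.105] p [0.6104 0.0252 0.1823] F [0.7 1.1 0.2] T [ 0.01   0.039 -0.068] w 0.0697 ff 0.0 yaw 55.2
{1: [-0.34, 0.52, 5.03], 3: [6.5, -12.18, 5.05], 2: [-3.27, -9.25, 5.03], 4: [9.42, -2.4, 5.05]}
```

```bash
python3 -m inch '[[-0.6,-0.4,0.4,1,0,0,0],[-0.6,-0.4,0.4,5,0,0,0],[-0.6,-0.4,0.4,5,0,0,0],[0.3,-0.4,0.4,5,0,0,0],[0.3,-0.4,0.4,5,0,0,0],[0.3,-0.4,0.4,5,0,0,0],[0.3,-0.4,0.4,5,0,0,0]]'|head -1;  python3 st.py; python3 -m inch '[[0.3,0,0,0,0,0,8],[0.3,0,0,0,0,0,15],[0.3,0,0,0,0,0,15]]'|head -1; python3 tq.py;python3 -m inch '[[0.3,0,0,0,0,0,4],[0.3,0,0,0,0,0,4]]'|head -1; python3 tq.py
```

```text
time_s: 37.45
t 37.45 q1,q6 [-0.139 -1.105] p [0.6178 0.026  0.1343] F [0.4 0.7 5. ] T [ 0.138 -0.024  0.011] w 0.0494 ff 50.0 yaw 55.3
{1: [0.22, 0.03, 0.23], 3: [7.09, -12.65, 0.2], 2: [-2.68, -9.74, 0.23], 4: [9.99, -2.87, 0.21]}
time_s: 37.83
t 37.98 q6 -0.844 Tz [0.407 0.339 0.417 0.401] mean 0.391 ff 50.0
time_s: 38.22
t 38.38 q6 -0.775 Tz [0.504 0.5   0.466 0.495] mean 0.491 ff 50.0
```

```bash
python3 -m inch '[[0.3,0,0,0,0,0,4],[0.3,0,0,0,0,0,4]]'|head -1; python3 tq.py; python3 -m inch '[[0.3,0,0,0,0,0,3],[0.3,0,0,0,0,0,3]]'|head -1; python3 tq.py
```

```text
time_s: 38.62
t 38.77 q6 -0.705 Tz [0.604 0.692 0.618 0.625] mean 0.634 ff 50.0
time_s: 39.02
t 39.17 q6 -0.653 Tz [0.699 0.716 0.681 0.751] mean 0.712 ff 50.0
```

K1 still holds to 0.71 N m, so it has not relaxed. I'll release, withdraw and check the result in a picture.

```bash
python3 -m inch '[[-0.6,0,0,0,0,0,0],[-0.6,0,0,0,0,0,0],[-0.6,0,0,0,0,0,0],[-0.6,0,0,-5,0,0,0],[-0.6,0,0,-10,0,0,0],[-0.6,0,0,-10,0,0,0],[-0.6,0,0,-10,0,0,0],[-0.6,0,0,-10,0,0,0]]' |head -1; python3 st.py
python3 - <<'E'
from rig import *
import cv2
cv2.imwrite("pics/end.png",get_image("scene"))
E
```

```text
time_s: 40.17
t 40.17 q1,q6 [-0.139 -0.651] p [0.6156 0.026  0.2312] F [-1.  -0.3  0.4] T [-0.052  0.001  0.007] w 0.0694 ff 0.0 yaw 29.3
{1: [0.08, 0.14, 9.92], 3: [0.7, -14.26, 9.96], 2: [-6.81, -7.37, 9.92], 4: [7.59, -6.74, 9.95]}
```

View pics/end.png

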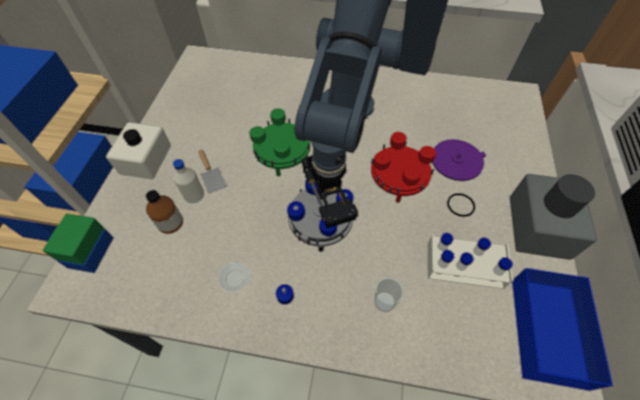

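The gripper hovers clear above the holder at about (330,205), and every bystander is where it was at the start.

```bash
python3 -c "from rig import close_job; print(close_job())"
```

```text
the job is handed in; nothing more can be done
None
```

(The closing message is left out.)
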